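Right two knocked-over mugs and nest them on the coaster

ROBOT

A 7-joint arm with a two-finger parallel gripper is mounted at the origin on the work surface; the furniture and walls round the work are solid. World frame = base frame: x ahead of the robot, y to its left, z up, the work surface at z = 0. Lengths are in mm, angles in rad, forces in N, time in s.
With the tool pointing down it reaches from about 400 to 875 mm from the base axis. Payload 19.3 kg.
Tool frame: the origin (TCP) lies at the very end of the fingers, on their centre line; the grasp point (between the pads) lies manip.pinch_z behind it (manip.pinch_z is the distance from the TCP to the grasp point, in mm); z points along the fingers, y is the line along which they close (so a half turn about z gives the same grasp; the last joint's range is limited). The gripper opens to 85 mm and grips with 20 to 120 N. Pads are 22 mm wide; open, the fingers measure 114 mm over their backs; the gripper's body (76 mm by 85 mm) begins 54 mm behind the grasp point. The pads swing forward as they close: fully open they stand 13 mm farther back than shut.
Start: joints at [1.147, 0.521, -0.036, 1.599, 0.021, 1.021, -0.113], TCP at [216.513, -586.291, 231.291] pointing down, gripper open.
Joint ranges: [-2.91, 2.91], [-0.3, 2.13], [-1.5, 1.42], [0.17, 2.43], [-1.26, 4.41], [0.16, 1.93], [-2.52, 2.52]. Speed limits (rad/s): [1.89, 1.89, 2.39, 2.39, 3.01, 3.01, 3.01].

INTERFACE

Orientations are given as a rotation vector (axis times angle).
In Python, from rig import manip gives the robot as it stands.
- The arm moves only by the tool arm_command, never from a script. Its argument "rows" is a list of rows, each an object with "travel": the shift along the tool's x, y, z in m, a list of three; "dr": the turn, a rotation vector about the tool's x, y, z in rad, a list of three. In form: [{"travel": [tx, ty, tz], "dr": [rx, ry, rz]}, ...]. A call has 1 to 20 rows; each row is the pose to reach, as a shift and turn from the pose commanded when the call began, along the tool's axes at that moment; what a row does not reach only later rows make up. A row lasts 1/10 s, in which the tool goes at most 50 mm and 8.59 degrees, less where a joint would pass 70% of its speed; a pose out of reach is approached as far as the arm can. A call with a gripper value outside its range is refused whole. "claw" is the opening, from 0 (shut) to 1 (fully open), set as the call begins (left out, the last holds). The fingers move at their own pace and stop on an object; the grip force is fixed at half the most. Time passes only in rows, so rows that repeat a pose let the fingers close. It gives the time, the measured TCP pose, the force, the opening and the grip force at its end, in the units of the state.
- manip.get_state(): the state, without advancing time (a new reading comes with each control period).
- manip.snapshot(name): name is "scene" or "top" or "wrist"; returns a dict with "color" (480x640x3 uint8, blue, green, red), "mtx" (3x3 intrinsics, pixels), "R" (3x3) and "t" (3): a world point X has camera coordinates R X + t. Camera axes: x right, y down, z forward; pixel columns grow to the right and rows downward; lengths in mm; the calibration is good to about 2 mm. A picture is of the moment at which its call begins. There is no depth.
- manip.job_done(): hands the job in; it is judged then, once.
The state is a dict: "time_s": time; "joints": joint angles; "joint_vel": joint speeds; "joint_efforts": joint torques, N m; "position": TCP position; "tcp_rot": TCP orientation; "ft_force": force on the tool from outside, world axes, zero at the start; "moment": the same for the moment, N m; "width": finger opening in mm; "gripper_force": force on a finger pad.
Only numpy, scipy, OpenCV 4.12 (cv2) and the standard library are available. Lean on these libraries where they do the work, as an engineer would, in place of code of your own. Each camera call takes 0.05 s, during which the arm holds its last target. There are 200 camera calls.

TASK

The two enamel mugs have been knocked over. First stand the wide mug upright, wholly on the cork coaster, and let go of it; then stand the tall mug upright inside the wide one, fully down on its floor, with their handles at least a quarter turn apart. Do not throw or drop the mugs, and leave the other things on the table where they are.

Things in the scene. Friction and masses are not known exactly. Their poses are not given: they have to be found in the camera images.
- wide_mug: Wider, lower white mug: 66 mm outside diameter, straight sides, 70 mm high, walls 3 mm, inner floor 5 mm above its underside, 60 mm clear inside, about 0.16 kg. Origin: centre of its underside; z from base to mouth, x toward its handle. Starts lying on wall and handle, right of the coaster, beside the tall mug, mouth to -y within 30 degrees, handle toward the robot and 30 degrees down.
- tall_mug: Taller, slimmer white enamel mug: 46 mm outside diameter, straight sides, 110 mm high, walls 3 mm, about 0.10 kg. Origin: centre of its underside; z from base to mouth, x toward its handle. Starts lying on wall and handle, mouth to -y within 30 degrees, handle toward the robot and 24 degrees down. Nested, it has 7 mm clearance all round and stands 45 mm out of the wide mug.
- tall_mug_handle (a point): Middle of the outer bar of the tall mug's ear handle: 47 mm from the mug's axis, 98 mm above its underside. The bar is 8 mm thick; the handle reaches 51 mm from the axis and spans 74 to 108 mm above the base, so when nested it passes over the wide mug's rim but would strike the wide mug's raised handle.
- coaster: Flat round cork coaster, 110 mm in diameter, 6 mm thick, fixed to the table. Origin at the centre of its underside, z up. A wall stands 0.5 m to the left of the robot, so keep elbows and wrists clear of it.
- black_tape: roll of black insulating tape lying flat, 48 mm across, 18 mm high; a bystander, origin under its centre
- eraser: small white eraser, 21x34x12 mm, lying flat; a bystander, origin under its centre
- marker: black marker lying at the back, 136 mm long (along its y), 13 mm thick; a bystander, origin under its middle
- stick_1: short dry brown stick, 24x63x9 mm, lying flat; a bystander, origin under its centre
- pocket_mirror: small round black pocket mirror lying flat, 58x39x7 mm; a bystander, origin under its centre
- wide_mug_handle (a point): Middle of the outer bar of the wide mug's ear handle: 58 mm from the mug's axis, 74 mm above its underside. The bar is 9 mm thick; the handle reaches 62 mm from the axis and spans 12 to 90 mm above the base, so it rises 20 mm above the rim.
Things that resemble listed ones, but are neither listed nor needed, are in the scene too. What is shaped like the tall_mug but orange is not meant.

How it is judged:
By the outcome, as a careful person would: the job done as asked, in the order asked, and still so for the second after the job is handed in, with the robot touching nothing.
It also fails if it takes over 72 s, if anything falls off the work surface, if the arm or the gripper's body presses on something with over 40 N, if the wrist force passes 120 N, or if a joint passes its speed limit or range.

## Working session

There is one attempt and no reset: what is moved stays moved. The work goes in short steps, Python scripts to look and compute and a tool call to move; the robot and the scene stay as the last step left them, time stands still between calls to the robot, and variables do not carry over. Pictures are saved under pics/ and viewed, at most 10 in all, crops included, and the job is handed in when it is done.

Besides the shell and the picture viewer there is one more tool, called as name(argument=value, ...), one argument or row to a line, values as JSON. arm_command: Moves the arm, as the interface text tells. Its arguments: {"type":"object","properties":{"rows":{"type":"array"},"claw":{"type":"number"}},"required":["rows"]}

```bash
mkdir -p pics; ls; cat > h.py <<'E'
import numpy as np, cv2
from rig import manip
from scipy.spatial.transform import Rotation as Ro
def snap(cam,fn=None):
    s=manip.snapshot(cam)
    if fn: cv2.imwrite('pics/'+fn,s['color'])
    return s
def ray(s,u,v,z):
    d=np.linalg.inv(s['mtx'])@[u,v,1.]; R=np.array(s['R']); c=-R.T@s['t']; d=R.T@d
    return c+d*(z-c[2])/d[2]
def proj(s,X):
    p=s['mtx']@(np.array(s['R'])@np.array(X,float)+s['t']); return p[:2]/p[2]
E
python3 - <<'E'
from h import *
import pickle
for c in('scene','top'):
    s=snap(c,c+'0.png'); pickle.dump(s,open(c+'0.pkl','wb')); print(c,-np.array(s['R']).T@s['t'])
print(manip.get_state(),manip.pinch_z)
E
```

```text
pics
scene [108.18882019 378.83200753 712.16170863]
top [ 321.28914366 -109.02099053 1153.07457658]
{'time_s': 0.1, 'joints': array([ 1.14676539,  0.52195278, -0.03629844,  1.5999071 ,  0.02121833,
        1.02109648, -0.11277128]), 'joint_vel': array([ 3.67499056e-04, -2.41957703e-03, -2.92394599e-04,  4.16354556e-05,
        6.85254206e-04, -2.38461066e-03, -5.65474449e-04]), 'joint_efforts': array([ 4.10900888e-03, -9.28502798e+01,  1.98410958e+00, -3.70539701e+01,
        1.81791605e-02,  5.34820516e-03, -6.24618156e-05]), 'position': array([ 216.41186609, -586.0406427 ,  230.80035012]), 'tcp_rot': array([-3.09162911e+00, -5.52738019e-01,  4.19000100e-04]), 'ft_force': array([-0.29339819, -0.70858801, -0.30987351]), 'moment': array([-0.0464559 , -0.02176986,  0.00832655]), 'gripper_force': 0.0, 'width': 84.88202750019778} 18.700000000000003
```

View pics/top0.png

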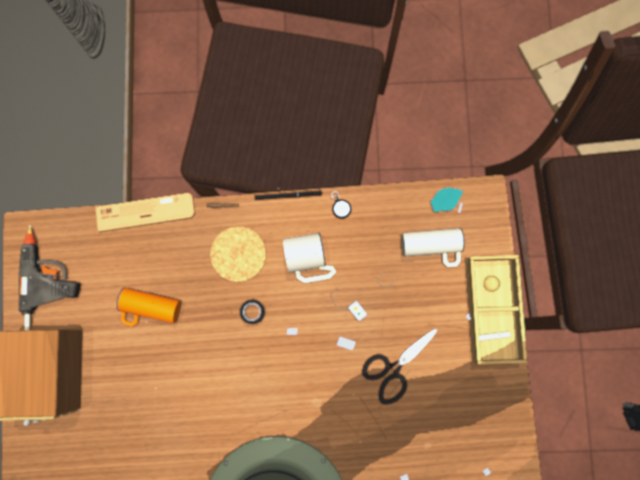

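View pics/scene0.png

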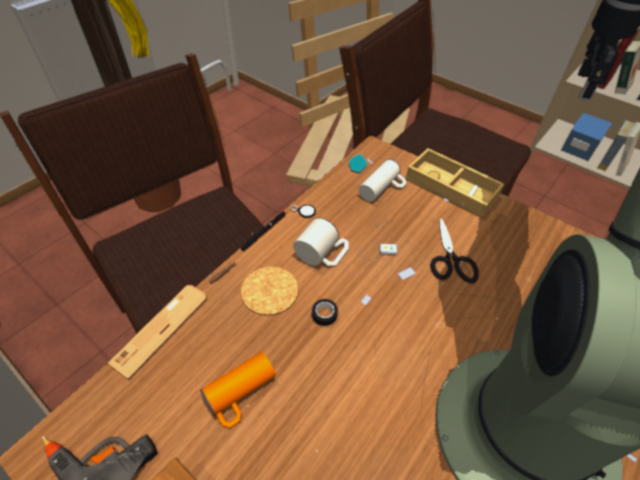

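The top picture shows these candidates:
- Wide white mug at (304,253), with its handle at (316,274).
- Tall white mug at (432,243), with its handle at (452,258).
- Orange look-alike at (148,306), which is not meant.
- Coaster at (238,253).
- Tape at (252,312).
- Mirror at (342,209).

The scene picture agrees: wide at (317,242), tall at (380,181). I choose the two white mugs.

```bash
cat > meas.py <<'E'
from h import *
def bodies(s,zs,rois,k=9,thr=(70,110)):
    """rois: (u0,v0,u1,v1); returns body rect corners cast on plane z"""
    hsv=cv2.cvtColor(s['color'],cv2.COLOR_BGR2HSV)
    m0=((hsv[...,1]<thr[0])&(hsv[...,2]>thr[1])).astype(np.uint8)*255
    out=[]
    for (u0,v0,u1,v1),z in zip(rois,zs):
        m=np.zeros_like(m0); m[v0:v1,u0:u1]=m0[v0:v1,u0:u1]
        o=cv2.morphologyEx(m,cv2.MORPH_OPEN,cv2.getStructuringElement(cv2.MORPH_ELLIPSE,(k,k)))
        c=max(cv2.findContours(o,0,2)[0],key=cv2.contourArea)
        b=cv2.boxPoints(cv2.minAreaRect(c)); P=np.array([ray(s,*p,z) for p in b])
        h=(m>0)&(cv2.dilate(o,np.ones((3,3)))==0)
        n,l,st,ce=cv2.connectedComponentsWithStats(h.astype(np.uint8)); i=1+st[1:,4].argmax()
        out.append((P,ce[i],b))
    return out
E
python3 - <<'E'
from meas import *
import pickle
s=pickle.load(open('top0.pkl','rb'))
np.set_printoptions(precision=1,suppress=True)
for (P,h,b),z in zip(bodies(s,(33,23),[(275,225,340,290),(395,222,470,272)]),(33,23)):
    print(P[:,:2].tolist() if 0 else np.round(P[:,:2],0).tolist(),'c',P.mean(0),'hand',ray(s,*h,6)); e=P-np.roll(P,1,0); print(np.linalg.norm(e,axis=1), np.degrees(np.arctan2(e[:,1],e[:,0])))
hsv=cv2.cvtColor(s['color'],cv2.COLOR_BGR2HSV)
m=cv2.inRange(hsv,(18,90,150),(35,255,255)); m[:,:200]=0;m[:,275:]=0;m[:220]=0;m[290:]=0
c=max(cv2.findContours(m,0,2)[0],key=cv2.contourArea);(u,v),r=cv2.minEnclosingCircle(c);print('coaster',ray(s,u,v,6),r,ray(s,u+r,v,6))
a=cv2.resize(s['color'][205:305,270:480],None,fx=3.6,fy=3.6,interpolation=2); cv2.imwrite('pics/crop0.png',a)
E
```

```text
[[505.0, -22.0], [518.0, -97.0], [452.0, -108.0], [439.0, -34.0]] c [478.5 -65.2  33. ] hand [437.1 -90.6   6. ]
[67.2 75.4 67.1 74.8] [   9.9  -80.5 -170.7   99.5]
[[512.0, -257.0], [518.0, -372.0], [471.0, -373.0], [465.0, -258.0]] c [ 491.4 -315.    23. ] hand [ 457.  -350.8    6. ]
[ 47.8 116.   47.7 115.2] [   1.7  -87.1 -179.1   92.9]
coaster [484.4  65.7   6. ] 27.90137481689453 [482.5  10.7   6. ]
```

View pics/crop0.png

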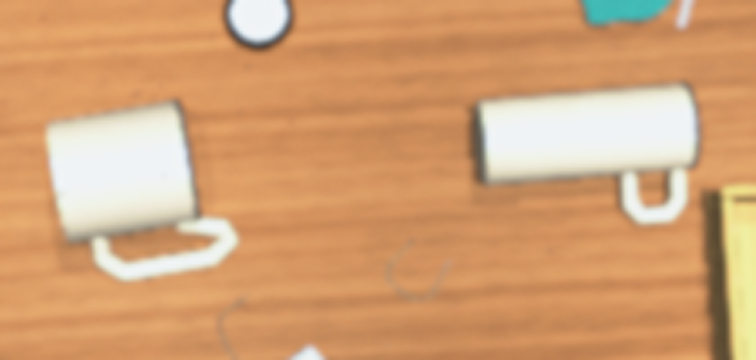

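The crop confirms the choice. The wide mug is on the left, at crop (120,170), with a long handle passing its rim on the right. The tall mug is at crop (590,130), with its handle near the mouth on the right.

```bash
cat > plan.py <<'E'
from h import *
def lyingR(az,L,r):
    """tool frame for mug lying with base->mouth azimuth az (deg), lean L toward mouth, roll r"""
    az,L,r=np.radians([az,L,r]); a=np.array([np.cos(az),np.sin(az),0]); z=np.array([0,0,1.]); b=np.cross(z,a)
    d=-np.sin(L)*a+np.cos(L)*(-np.cos(r)*z-np.sin(r)*b); y=np.cos(r)*b-np.sin(r)*z
    return np.c_[np.cross(y,d),y,d]
def go(p,R):
    st=manip.get_state(); R0=Ro.from_rotvec(st['tcp_rot']).as_matrix()
    t=R0.T@(np.array(p)-st['position'])/1000; w=Ro.from_matrix(R0.T@R).as_rotvec()
    print('t %.1f'%st['time_s'],'travel',t.round(4).tolist(),'dr',w.round(4).tolist(),'n',max(np.linalg.norm(t)/.05,np.degrees(np.linalg.norm(w))/8.59).round(1))
E
python3 - <<'E'
from plan import *
R=lyingR(-80.5,45,12); d=R[:,2]; P=np.array([479,-69,33.]); print(R)
print(P-110*d); go(P-110*d,R); 
E
```

```text
[[ 0.02829325  0.96473289 -0.26170581]
 [ 0.72167384  0.16144092  0.67314464]
 [ 0.6916548  -0.20791169 -0.6916548 ]]
[ 507.78763965 -143.04591004  109.08202816]
t 0.1 travel [0.4268, -0.3145, 0.122] dr [0.6964, 0.5088, -1.2208] n 10.9
```

arm_command(
  rows=[
    {"travel": [0.427, -0.3145, 0.062], "dr": [0.696, 0.509, -1.221]},
    {"travel": [0.427, -0.3145, 0.062], "dr": [0.696, 0.509, -1.221]},
    {"travel": [0.427, -0.3145, 0.062], "dr": [0.696, 0.509, -1.221]},
    {"travel": [0.427, -0.3145, 0.062], "dr": [0.696, 0.509, -1.221]},
    {"travel": [0.427, -0.3145, 0.062], "dr": [0.696, 0.509, -1.221]},
    {"travel": [0.427, -0.3145, 0.062], "dr": [0.696, 0.509, -1.221]},
    {"travel": [0.427, -0.3145, 0.062], "dr": [0.696, 0.509, -1.221]},
    {"travel": [0.427, -0.3145, 0.062], "dr": [0.696, 0.509, -1.221]},
    {"travel": [0.427, -0.3145, 0.062], "dr": [0.696, 0.509, -1.221]},
    {"travel": [0.427, -0.3145, 0.062], "dr": [0.696, 0.509, -1.221]},
    {"travel": [0.427, -0.3145, 0.062], "dr": [0.696, 0.509, -1.221]},
    {"travel": [0.427, -0.3145, 0.062], "dr": [0.696, 0.509, -1.221]},
    {"travel": [0.427, -0.3145, 0.062], "dr": [0.696, 0.509, -1.221]},
    {"travel": [0.427, -0.3145, 0.062], "dr": [0.696, 0.509, -1.221]},
    {"travel": [0.427, -0.3145, 0.122], "dr": [0.696, 0.509, -1.221]},
    {"travel": [0.427, -0.3145, 0.122], "dr": [0.696, 0.509, -1.221]},
    {"travel": [0.427, -0.3145, 0.122], "dr": [0.696, 0.509, -1.221]},
    {"travel": [0.427, -0.3145, 0.122], "dr": [0.696, 0.509, -1.221]},
    {"travel": [0.427, -0.3145, 0.122], "dr": [0.696, 0.509, -1.221]},
    {"travel": [0.427, -0.3145, 0.122], "dr": [0.696, 0.509, -1.221]},
  ],
)

```text
time_s: 2.1
position: [508.6, -143.6, 110.5]
tcp_rot: [-1.616, -1.749, -0.446]
ft_force: [-0.4, -0.2, 0.4]
width: 85.4
gripper_force: 0.0
```

```bash
python3 - <<'E'
from plan import *
np.set_printoptions(precision=3,suppress=True)
st=manip.get_state(); print(st['joints'],st['position'],st['ft_force'])
R=lyingR(-80.5,45,12); d=R[:,2]; P=np.array([479,-69,33.])
go(P-110*d,R); go(P+15*d,R)
s=snap('wrist','w1.png'); a=Ro.from_euler('z',0)
for X in ([472,-28,33],[485,-102,33],[479,-69,66]): print(proj(s,X))
E
```

```text
[ 0.796  0.956 -0.56   1.494 -0.148  1.334  0.471] [ 508.574 -143.612  110.497] [-0.4   -0.174  0.448]
t 2.1 travel [-0.0006, -0.0004, 0.0016] dr [0.0019, 0.002, 0.0009] n 0.0
t 2.1 travel [-0.0003, -0.0006, 0.1266] dr [0.0019, 0.002, 0.0009] n 2.5
[320.136 180.552]
[321.091 286.273]
[307.8   207.769]
```

View pics/w1.png

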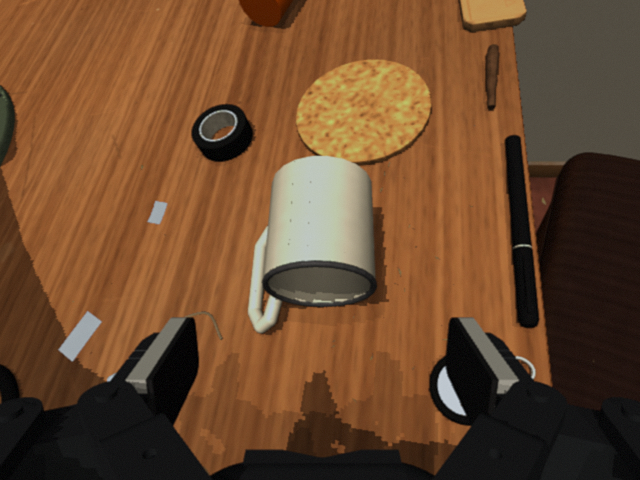

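The wrist picture shows the wide mug at (320,235), centred between the fingers, with its mouth toward us and its handle at the lower left (262,290). I'll advance.

arm_command(
  rows=[
    {"travel": [0, 0, 0.03], "dr": [0, 0, 0]},
    {"travel": [0, 0, 0.06], "dr": [0, 0, 0]},
    {"travel": [0, 0, 0.09], "dr": [0, 0, 0]},
    {"travel": [0, 0, 0.11], "dr": [0, 0, 0]},
    {"travel": [0, 0, 0.12], "dr": [0, 0, 0]},
    {"travel": [0, 0, 0.126], "dr": [0, 0, 0]},
    {"travel": [0, 0, 0.126], "dr": [0, 0, 0]},
    {"travel": [0, 0, 0.126], "dr": [0, 0, 0]},
  ],
)

```text
time_s: 2.95
position: [475.8, -59.3, 22.5]
tcp_rot: [-1.616, -1.749, -0.446]
ft_force: [0.2, -1.0, 0.8]
width: 85.4
gripper_force: 0.0
```

arm_command(
  rows=[
    {"travel": [0, 0, 0], "dr": [0, 0, 0]},
    {"travel": [0, 0, 0], "dr": [0, 0, 0]},
    {"travel": [0, 0, 0], "dr": [0, 0, 0]},
    {"travel": [0, 0, 0], "dr": [0, 0, 0]},
    {"travel": [0, 0, 0], "dr": [0, 0, 0]},
    {"travel": [0, 0, 0], "dr": [0, 0, 0]},
    {"travel": [0, 0, 0], "dr": [0, 0, 0]},
    {"travel": [0, 0, 0], "dr": [0, 0, 0]},
    {"travel": [0, 0, 0], "dr": [0, 0, 0]},
    {"travel": [0, 0, 0], "dr": [0, 0, 0]},
  ],
  claw=0,
)

```text
time_s: 3.95
position: [475.7, -59.3, 22.7]
tcp_rot: [-1.616, -1.748, -0.446]
ft_force: [-0.4, -5.3, 9.0]
width: 63.5
gripper_force: 63.4
```

arm_command(
  rows=[
    {"travel": [0.014, -0.004, -0.014], "dr": [0, 0, 0]},
    {"travel": [0.042, -0.0125, -0.042], "dr": [0, 0, 0]},
    {"travel": [0.07, -0.021, -0.07], "dr": [0, 0, 0]},
    {"travel": [0.07, -0.021, -0.07], "dr": [0, 0, 0]},
    {"travel": [0.07, -0.021, -0.07], "dr": [0, 0, 0]},
  ],
)

```text
time_s: 4.45
position: [475.5, -59.1, 123.8]
tcp_rot: [-1.617, -1.75, -0.446]
ft_force: [-0.3, -0.2, -2.2]
width: 63.9
gripper_force: 67.4
```

```bash
cat >> plan.py <<'E'
def upright(az,L,r,yaw):
    az,L,r=[float(v) for v in (az,L,r)]
    a=np.radians(az); ax=np.cross([np.cos(a),np.sin(a),0],[0,0,1.])
    return Ro.from_euler('z',yaw,degrees=True).as_matrix()@Ro.from_rotvec(ax*np.pi/2).as_matrix()
E
python3 - <<'E'
from plan import *
np.set_printoptions(precision=3,suppress=True)
s=snap('wrist','w2.png')
st=manip.get_state(); print(st['joints'],st['position'],st['width'])
R0=Ro.from_rotvec(st['tcp_rot']).as_matrix()
for yaw in (0,30,60,90):
    Q=upright(-80.5,45,12,yaw); print(yaw,(Q@R0)[:,2], 'handle', Q@Ro.from_rotvec(0*np.ones(3)).as_matrix()@(-np.cos(.52)*np.array([.986,.165,0])-[0,0,.5])); go(st['position'],Q@R0)
E
```

```text
[ 0.768  0.869 -0.615  1.7   -0.202  1.179  0.425] [475.085 -58.927 122.976] 63.48135149466594
0 [-0.03  -0.708 -0.706] handle [-0.773 -0.636  0.   ]
t 4.5 travel [0.0, 0.0, 0.0] dr [-0.2308, -1.5367, 0.2297] n 10.5
30 [ 0.328 -0.628 -0.706] handle [-0.351 -0.938  0.   ]
t 4.5 travel [0.0, 0.0, 0.0] dr [-0.2323, -1.583, -0.3501] n 10.9
60 [ 0.598 -0.38  -0.706] handle [ 0.165 -0.988  0.   ]
t 4.5 travel [0.0, 0.0, 0.0] dr [-0.222, -1.5501, -0.9342] n 12.2
90 [ 0.708 -0.03  -0.706] handle [ 0.636 -0.773  0.   ]
t 4.5 travel [0.0, 0.0, 0.0] dr [-0.1992, -1.4326, -1.5148] n 14.0
```

View pics/w2.png

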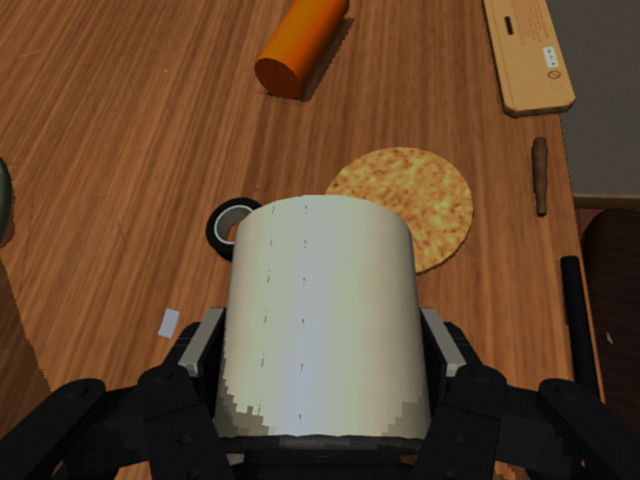

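The mug is held squarely and symmetric about u≈322. The coaster is clear beyond it, with centre about (405,210).

```bash
python3 - <<'E'
from plan import *
st=manip.get_state(); R0=Ro.from_rotvec(st['tcp_rot']).as_matrix()
bT=R0.T@(np.array([472.7,-30.5,33])-[475.7,-59.3,22.7]); print('bT',bT)
Q=upright(-80.5,45,12,60); R1=Q@R0
tgt=np.array([484.5,65.7,76.]); p=tgt-R1@bT; print(p); go(p,R1)
E
```

```text
bT [27.84456514 -0.40420372 13.00180031]
[493.51927142  60.41199239 104.90016814]
t 4.5 travel [0.0743, 0.0407, 0.0879] dr [-0.222, -1.5501, -0.9342] n 12.2
```

arm_command(
  rows=[
    {"travel": [0.0743, 0.0407, 0.0879], "dr": [-0.222, -1.55, -0.934]},
    {"travel": [0.0743, 0.0407, 0.0879], "dr": [-0.222, -1.55, -0.934]},
    {"travel": [0.0743, 0.0407, 0.0879], "dr": [-0.222, -1.55, -0.934]},
    {"travel": [0.0743, 0.0407, 0.0879], "dr": [-0.222, -1.55, -0.934]},
    {"travel": [0.0743, 0.0407, 0.0879], "dr": [-0.222, -1.55, -0.934]},
    {"travel": [0.0743, 0.0407, 0.0879], "dr": [-0.222, -1.55, -0.934]},
    {"travel": [0.0743, 0.0407, 0.0879], "dr": [-0.222, -1.55, -0.934]},
    {"travel": [0.0743, 0.0407, 0.0879], "dr": [-0.222, -1.55, -0.934]},
    {"travel": [0.0743, 0.0407, 0.0879], "dr": [-0.222, -1.55, -0.934]},
    {"travel": [0.0743, 0.0407, 0.0879], "dr": [-0.222, -1.55, -0.934]},
    {"travel": [0.0743, 0.0407, 0.0879], "dr": [-0.222, -1.55, -0.934]},
    {"travel": [0.0743, 0.0407, 0.0879], "dr": [-0.222, -1.55, -0.934]},
    {"travel": [0.0743, 0.0407, 0.0879], "dr": [-0.222, -1.55, -0.934]},
    {"travel": [0.0743, 0.0407, 0.0879], "dr": [-0.222, -1.55, -0.934]},
    {"travel": [0.0743, 0.0407, 0.0879], "dr": [-0.222, -1.55, -0.934]},
    {"travel": [0.0743, 0.0407, 0.0879], "dr": [-0.222, -1.55, -0.934]},
    {"travel": [0.0743, 0.0407, 0.0879], "dr": [-0.222, -1.55, -0.934]},
    {"travel": [0.0743, 0.0407, 0.0879], "dr": [-0.222, -1.55, -0.934]},
  ],
)

```text
time_s: 6.3
position: [492.9, 61.0, 104.0]
tcp_rot: [0.663, 2.28, -0.274]
ft_force: [-0.7, -0.2, -1.3]
width: 63.7
gripper_force: 67.3
```

```bash
python3 - <<'E'
from plan import *
np.set_printoptions(precision=3,suppress=True)
st=manip.get_state(); R0=Ro.from_rotvec(st['tcp_rot']).as_matrix(); print(st['joints'],st['position'],R0)
a=snap('scene'); b=R0@[27.8,-.4,13]+st['position']; print('base',b)
for X in (b,b+[0,0,70],[484.5,65.7,6]): print(proj(a,X))
cv2.imwrite('pics/s3.png',cv2.resize(a['color'][120:360,140:460],(800,600)))
print(R0.T@[0,0,1.])
E
```

```text
[-0.71   0.608 -0.02   2.432  1.748  0.772 -1.426] [492.872  61.048 104.012] [[-0.598  0.536  0.596]
 [ 0.38   0.844 -0.378]
 [-0.706  0.    -0.708]]
base [483.794  66.343  75.175]
[265.451 266.568]
[262.096 241.36 ]
[268.322 287.971]
[-0.706  0.    -0.708]
```

View pics/s3.png

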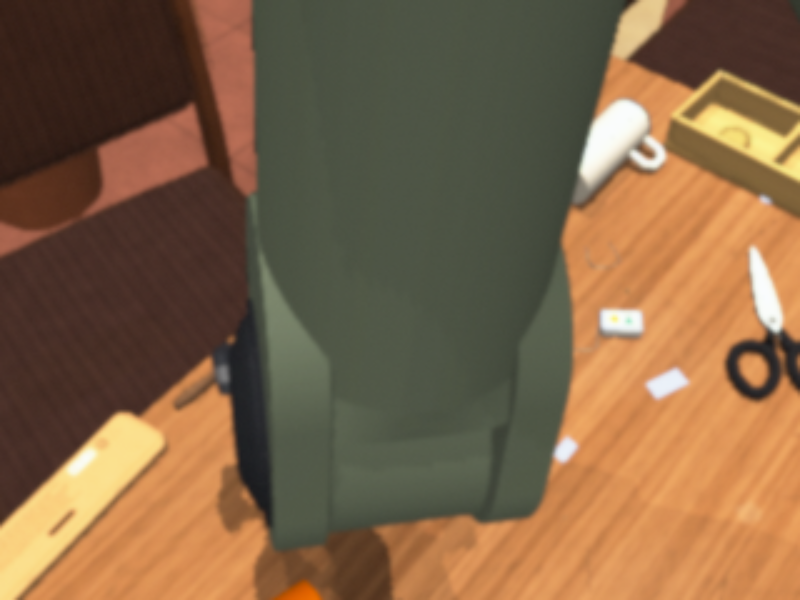

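The scene view is blocked by the arm; only the tall mug is visible, at crop (625,150). Joint 4 is at its limit, so I'll yaw back 30° to unfold the arm and then check with the wrist camera.

```bash
python3 - <<'E'
from plan import *
st=manip.get_state(); R0=Ro.from_rotvec(st['tcp_rot']).as_matrix()
R1=Ro.from_euler('z',-35,degrees=True).as_matrix()@R0; bT=np.array([27.8,-.4,13])
go(np.array([484.5,65.7,50])-R1@bT,R1)
go(np.array([484.5,65.7,7])-R1@bT,R1)
E
```

```text
t 6.3 travel [0.019, -0.0056, 0.017] dr [0.4314, -0.0001, 0.4325] n 4.1
t 6.3 travel [0.0493, -0.0056, 0.0474] dr [0.4314, -0.0001, 0.4325] n 4.1
```

arm_command(
  rows=[
    {"travel": [0.019, -0.0056, 0.017], "dr": [0.431, 0, 0.432]},
    {"travel": [0.019, -0.0056, 0.017], "dr": [0.431, 0, 0.432]},
    {"travel": [0.019, -0.0056, 0.017], "dr": [0.431, 0, 0.432]},
    {"travel": [0.019, -0.0056, 0.017], "dr": [0.431, 0, 0.432]},
    {"travel": [0.019, -0.0056, 0.017], "dr": [0.431, 0, 0.432]},
    {"travel": [0.019, -0.0056, 0.017], "dr": [0.431, 0, 0.432]},
    {"travel": [0.019, -0.0056, 0.017], "dr": [0.431, 0, 0.432]},
  ],
)

```text
time_s: 7.05
position: [489.2, 56.1, 79.8]
tcp_rot: [1.346, 2.021, -0.556]
ft_force: [0.6, -0.3, -1.5]
width: 63.9
gripper_force: 67.3
```

```bash
python3 - <<'E'
from plan import *
np.set_printoptions(precision=3,suppress=True)
st=manip.get_state(); R0=Ro.from_rotvec(st['tcp_rot']).as_matrix(); print(st['joints'],st['position'],R0[:,2])
a=snap('wrist','w4.png'); b=R0@[27.8,-.4,13]+st['position']; print('base',b)
for X in (b,b+[0,0,70],[484.5,65.7,6]): print(proj(a,X))
go(np.array([484.5,65.7,7])-R0@[27.8,-.4,13],R0)
E
```

```text
[-0.729  0.735  0.016  2.112  1.007  0.904 -1.21 ] [489.243  56.098  79.83 ] [ 0.275 -0.652 -0.707]
base [484.894  65.597  50.971]
[321.205 244.407]
[321.516 449.594]
[320.306 150.76 ]
t 7.1 travel [0.0312, -0.0004, 0.0311] dr [-0.0002, -0.0002, -0.0001] n 0.9
```

View pics/w4.png

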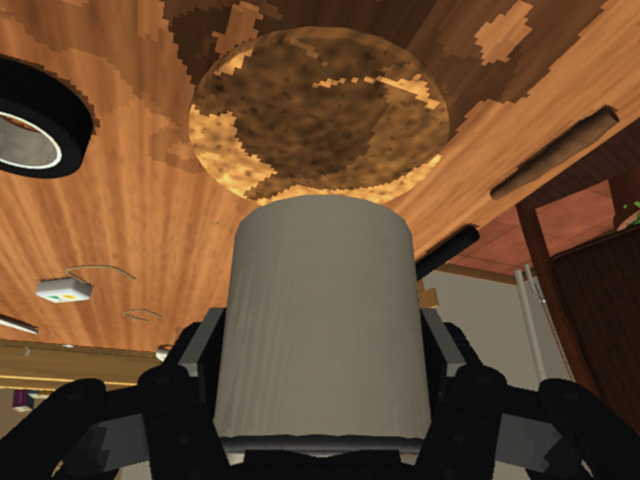

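```bash
python3 - <<'E'
from plan import *
a=snap('wrist'); t=np.linspace(0,2*np.pi,37)
p=np.array([proj(a,[484.5+55*np.cos(x),65.7+55*np.sin(x),6]) for x in t]); print('pred ring',p.min(0),p.max(0)); print(-a['R'].T@a['t'])
st=manip.get_state(); R0=Ro.from_rotvec(st['tcp_rot']).as_matrix(); b=R0@[27.8,-.4,13]+st['position']
p=np.array([proj(a,b+[33*np.cos(x),33*np.sin(x),0]) for x in t]); print('pred base',p.min(0),p.max(0))
E
```

```text
pred ring [187.34971222  36.74005059] [453.58197028 217.12987663]
[429.31174303 198.37959423 125.3522027 ]
pred base [232.82986184 195.52755356] [409.68449341 278.15867   ]
```

The coaster ring is within about 4 mm of the prediction, and the base edge (row 195) matches it. I'll lower.

arm_command(
  rows=[
    {"travel": [0.01, 0, 0.01], "dr": [0, 0, 0]},
    {"travel": [0.02, 0, 0.02], "dr": [0, 0, 0]},
    {"travel": [0.026, 0, 0.026], "dr": [0, 0, 0]},
    {"travel": [0.028, 0, 0.028], "dr": [0, 0, 0]},
    {"travel": [0.03, 0, 0.03], "dr": [0, 0, 0]},
    {"travel": [0.03, 0, 0.03], "dr": [0, 0, 0]},
    {"travel": [0.03, 0, 0.03], "dr": [0, 0, 0]},
  ],
)

```text
time_s: 7.85
position: [489.6, 56.9, 37.7]
tcp_rot: [1.35, 2.02, -0.555]
ft_force: [0.4, -0.0, -1.6]
width: 63.7
gripper_force: 67.3
```

arm_command(
  rows=[
    {"travel": [0.0007, 0, 0.0007], "dr": [0, 0, 0]},
    {"travel": [0.0014, 0, 0.0014], "dr": [0, 0, 0]},
    {"travel": [0.0014, 0, 0.0014], "dr": [0, 0, 0]},
  ],
)

```text
time_s: 8.15
position: [489.5, 57.0, 35.4]
tcp_rot: [1.349, 2.021, -0.556]
ft_force: [-0.4, 0.7, -1.4]
width: 63.7
gripper_force: 67.3
```

arm_command(
  rows=[
    {"travel": [0.0007, 0, 0.0007], "dr": [0, 0, 0]},
    {"travel": [0.0014, 0, 0.0014], "dr": [0, 0, 0]},
    {"travel": [0.0014, 0, 0.0014], "dr": [0, 0, 0]},
  ],
)

```text
time_s: 8.45
position: [489.7, 56.9, 34.2]
tcp_rot: [1.349, 2.019, -0.556]
ft_force: [-5.3, 4.1, 16.3]
width: 63.9
gripper_force: 68.1
```

arm_command(
  claw=1,
  rows=[
    {"travel": [-0.0005, 0, -0.0005], "dr": [0, 0, 0]},
    {"travel": [-0.0005, 0, -0.0005], "dr": [0, 0, 0]},
    {"travel": [-0.0005, 0, -0.0005], "dr": [0, 0, 0]},
    {"travel": [-0.0005, 0, -0.0005], "dr": [0, 0, 0]},
    {"travel": [-0.0005, 0, -0.0005], "dr": [0, 0, 0]},
    {"travel": [-0.0005, 0, -0.0005], "dr": [0, 0, 0]},
    {"travel": [-0.0005, 0, -0.0005], "dr": [0, 0, 0]},
    {"travel": [-0.0005, 0, -0.0005], "dr": [0, 0, 0]},
  ],
)

```text
time_s: 9.25
position: [489.5, 56.9, 34.1]
tcp_rot: [1.349, 2.021, -0.556]
ft_force: [-0.2, 0.1, -0.2]
width: 85.5
gripper_force: 0.0
```

arm_command(
  rows=[
    {"travel": [0, 0, -0.03], "dr": [0, 0, 0]},
    {"travel": [0, 0, -0.06], "dr": [0, 0, 0]},
    {"travel": [0, 0, -0.1], "dr": [0, 0, 0]},
    {"travel": [0, 0, -0.14], "dr": [0, 0, 0]},
    {"travel": [0, 0, -0.18], "dr": [0, 0, 0]},
    {"travel": [0, 0, -0.18], "dr": [0, 0, 0]},
    {"travel": [0, 0, -0.18], "dr": [0, 0, 0]},
  ],
)

```text
time_s: 9.95
position: [440.4, 174.6, 161.7]
tcp_rot: [1.349, 2.021, -0.554]
ft_force: [-0.3, -1.5, -1.1]
width: 85.3
gripper_force: 0.0
```

```bash
python3 - <<'E'
from plan import *
np.set_printoptions(precision=3,suppress=True)
a=snap('wrist','w5.png'); st=manip.get_state(); print(st['joints'],st['position'])
for X in ([484.5,66,6],[484.5,66,76]): print(proj(a,X))
R=lyingR(-87.1,45,10); d=R[:,2]; c=np.array([491.4,-315,23]); ax=np.array([.05,-1,0]); P=c+2*ax
print('pre',P-110*d,d); go(P-110*d,R)
E
```

```text
[-0.879  0.61  -0.093  1.989  0.76   1.179 -1.109] [440.411 173.653 161.237]
[320.013 175.676]
[320.142 256.228]
pre [ 508.925 -393.999   99.6  ] [-0.158  0.7   -0.696]
t 10.0 travel [-0.3458, -0.1547, 0.4327] dr [0.1951, 1.5795, 0.3814] n 11.5
```

View pics/w5.png

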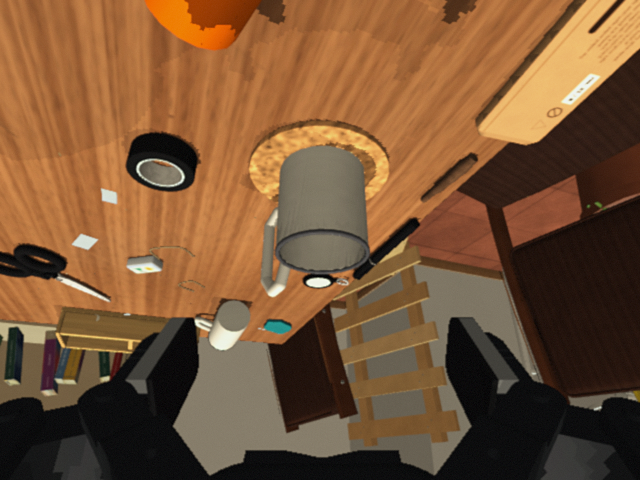

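The picture shows the wide mug upright on the coaster at (320,215), with its handle at the left (270,260). The tall mug is at (228,325). Next is the tall mug.

```bash
python3 - <<'E'
from plan import *
R=lyingR(-87.1,38,5); d=R[:,2]; P=np.array([491.4,-315,23])
print('pre',P-110*d,d); go(P-110*d+[0,0,110],R)
s=snap('scene') ; import pickle; pickle.dump(s,open('s5.pkl','wb'))
s=snap('top'); pickle.dump(s,open('t5.pkl','wb'))
E
```

```text
pre [ 502.37138158 -382.25381595  109.35133483] [-0.09973983  0.61139833 -0.78501213]
t 10.0 travel [-0.421, -0.156, 0.3386] dr [0.1198, 1.4472, 0.3688] n 11.2
```

arm_command(
  claw=0.85,
  rows=[
    {"travel": [-0.035, 0, -0.035], "dr": [0, 0, 0]},
    {"travel": [-0.07, 0, -0.07], "dr": [0, 0, 0]},
    {"travel": [-0.1, 0, -0.1], "dr": [0, 0, 0]},
    {"travel": [-0.421, -0.156, 0.3386], "dr": [0.12, 1.447, 0.369]},
    {"travel": [-0.421, -0.156, 0.3386], "dr": [0.12, 1.447, 0.369]},
    {"travel": [-0.421, -0.156, 0.3386], "dr": [0.12, 1.447, 0.369]},
    {"travel": [-0.421, -0.156, 0.3386], "dr": [0.12, 1.447, 0.369]},
    {"travel": [-0.421, -0.156, 0.3386], "dr": [0.12, 1.447, 0.369]},
    {"travel": [-0.421, -0.156, 0.3386], "dr": [0.12, 1.447, 0.369]},
    {"travel": [-0.421, -0.156, 0.3386], "dr": [0.12, 1.447, 0.369]},
    {"travel": [-0.421, -0.156, 0.3386], "dr": [0.12, 1.447, 0.369]},
    {"travel": [-0.421, -0.156, 0.3386], "dr": [0.12, 1.447, 0.369]},
    {"travel": [-0.421, -0.156, 0.3386], "dr": [0.12, 1.447, 0.369]},
    {"travel": [-0.421, -0.156, 0.3386], "dr": [0.12, 1.447, 0.369]},
    {"travel": [-0.421, -0.156, 0.3386], "dr": [0.12, 1.447, 0.369]},
    {"travel": [-0.421, -0.156, 0.3386], "dr": [0.12, 1.447, 0.369]},
    {"travel": [-0.421, -0.156, 0.3386], "dr": [0.12, 1.447, 0.369]},
    {"travel": [-0.421, -0.156, 0.3386], "dr": [0.12, 1.447, 0.369]},
    {"travel": [-0.421, -0.156, 0.3386], "dr": [0.12, 1.447, 0.369]},
    {"travel": [-0.421, -0.156, 0.3386], "dr": [0.12, 1.447, 0.369]},
  ],
)

```text
time_s: 12.1
position: [502.8, -380.4, 219.9]
tcp_rot: [-1.786, -1.825, -0.525]
ft_force: [-0.4, 0.9, -0.3]
width: 72.7
gripper_force: 0.0
```

```bash
python3 - <<'E'
from plan import *
from meas import bodies
np.set_printoptions(precision=3,suppress=True)
st=manip.get_state(); print(st['joints'],st['position'],st['ft_force'])
s=snap('wrist','w6.png'); P=np.array([491.4,-315,23]); ax=np.array([.05,-1,0])
pb,pm=proj(s,P-55*ax),proj(s,P+55*ax); print('pred base/mouth',pb,pm)
lo=np.minimum(pb,pm)-70; hi=np.maximum(pb,pm)+70; lo=np.maximum(lo,0).astype(int); hi=np.minimum(hi,[640,480]).astype(int)
for B,h,b in bodies(s,[23],[(*lo,*hi)],k=15): print(b.round().tolist(),B.mean(0),B[:,:2].tolist(),h)
R=lyingR(-87.1,38,5); d=R[:,2]
go(P-110*d+[0,0,110],R); go(P-100*d,R);go(P+10*d,R)
E
```

```text
[ 0.688  0.885  0.132  1.141 -0.467  1.696  0.902] [ 502.76  -380.384  219.877] [-0.432  0.853 -0.258]
pred base/mouth [331.934 225.975] [332.889 351.578]
[[305.0, 215.0], [358.0, 214.0], [361.0, 345.0], [308.0, 346.0]] [ 491.414 -307.071   23.   ] [[463.9668733953316, -249.9055823223501], [511.65829595461906, -248.2653654330801], [516.2889243929602, -363.7665350634648], [473.74313354134, -366.3462585096322]] [291.785 329.67 ]
t 12.2 travel [-0.0018, -0.0005, -0.0005] dr [-0.0004, 0.0, 0.0014] n 0.0
t 12.2 travel [-0.0693, 0.0091, 0.0959] dr [-0.0004, 0.0, 0.0014] n 2.4
t 12.2 travel [-0.0693, 0.0091, 0.2059] dr [-0.0004, 0.0, 0.0014] n 4.3
```

View pics/w6.png

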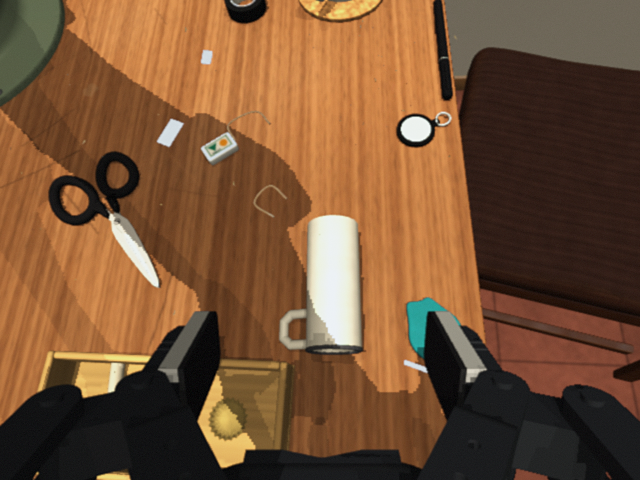

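The tall mug is at (334,285), with its mouth down-image and its handle at the left (292,330). That agrees with the estimate to within 3 mm. I'll descend.

arm_command(
  rows=[
    {"travel": [-0.035, 0.005, 0.05], "dr": [0, 0, 0.001]},
    {"travel": [-0.067, 0.009, 0.098], "dr": [0, 0, 0.001]},
    {"travel": [-0.067, 0.009, 0.098], "dr": [0, 0, 0.001]},
    {"travel": [-0.067, 0.009, 0.13], "dr": [0, 0, 0.001]},
    {"travel": [-0.067, 0.009, 0.16], "dr": [0, 0, 0.001]},
    {"travel": [-0.067, 0.009, 0.185], "dr": [0, 0, 0.001]},
    {"travel": [-0.067, 0.009, 0.2], "dr": [0, 0, 0.001]},
    {"travel": [-0.067, 0.009, 0.208], "dr": [0, 0, 0.001]},
    {"travel": [-0.067, 0.009, 0.208], "dr": [0, 0, 0.001]},
    {"travel": [-0.067, 0.009, 0.208], "dr": [0, 0, 0.001]},
  ],
)

```text
time_s: 13.15
position: [490.2, -307.6, 15.2]
tcp_rot: [-1.788, -1.824, -0.525]
ft_force: [0.2, -0.2, 0.8]
width: 72.8
gripper_force: 0.0
```

arm_command(
  claw=0,
  rows=[
    {"travel": [0, 0, 0], "dr": [0, 0, 0]},
    {"travel": [0, 0, 0], "dr": [0, 0, 0]},
    {"travel": [0, 0, 0], "dr": [0, 0, 0]},
    {"travel": [0, 0, 0], "dr": [0, 0, 0]},
    {"travel": [0, 0, 0], "dr": [0, 0, 0]},
    {"travel": [0, 0, 0], "dr": [0, 0, 0]},
    {"travel": [0, 0, 0], "dr": [0, 0, 0]},
    {"travel": [0, 0, 0], "dr": [0, 0, 0]},
    {"travel": [0, 0, 0], "dr": [0, 0, 0]},
    {"travel": [0, 0, 0], "dr": [0, 0, 0]},
  ],
)

```text
time_s: 14.15
position: [490.0, -307.7, 15.0]
tcp_rot: [-1.789, -1.823, -0.525]
ft_force: [0.1, -2.7, 7.7]
width: 44.5
gripper_force: 60.3
```

```bash
python3 - <<'E'
from plan import *
st=manip.get_state(); R0=Ro.from_rotvec(st['tcp_rot']).as_matrix()
ax=np.array([np.cos(np.radians(-87.1)),np.sin(np.radians(-87.1)),0]); bT=R0.T@(np.array([491.4,-312,23])-55*ax-st['position']); print('bT',bT)
R1=upright(-87.1,0,0,0)@R0; tgt=np.array([505,-225,60.]); p=tgt-R1@bT; print(p,R1[:,2]); print('up',R0.T@[0,0,.13]); go(p,R1)
E
```

```text
bT [44.87952778  0.41223549 24.73788879]
[ 504.22165775 -233.0878575   110.59926717] [-0.02789085 -0.78783408 -0.61525569]
up [ 0.07966773 -0.01130754 -0.10210383]
t 14.2 travel [0.1177, 0.0095, -0.031] dr [-0.0858, -1.5648, 0.1064] n 10.5
```

arm_command(
  rows=[
    {"travel": [0.015, -0.002, -0.02], "dr": [0, 0, 0]},
    {"travel": [0.045, -0.006, -0.058], "dr": [0, 0, 0]},
    {"travel": [0.08, -0.011, -0.102], "dr": [0, 0, 0]},
    {"travel": [0.08, -0.011, -0.102], "dr": [0, 0, 0]},
    {"travel": [0.118, 0.0095, -0.031], "dr": [-0.086, -1.565, 0.106]},
    {"travel": [0.118, 0.0095, -0.031], "dr": [-0.086, -1.565, 0.106]},
    {"travel": [0.118, 0.0095, -0.031], "dr": [-0.086, -1.565, 0.106]},
    {"travel": [0.118, 0.0095, -0.031], "dr": [-0.086, -1.565, 0.106]},
    {"travel": [0.118, 0.0095, -0.031], "dr": [-0.086, -1.565, 0.106]},
    {"travel": [0.118, 0.0095, -0.031], "dr": [-0.086, -1.565, 0.106]},
    {"travel": [0.118, 0.0095, -0.031], "dr": [-0.086, -1.565, 0.106]},
    {"travel": [0.118, 0.0095, -0.031], "dr": [-0.086, -1.565, 0.106]},
    {"travel": [0.118, 0.0095, -0.031], "dr": [-0.086, -1.565, 0.106]},
    {"travel": [0.118, 0.0095, -0.031], "dr": [-0.086, -1.565, 0.106]},
    {"travel": [0.118, 0.0095, -0.031], "dr": [-0.086, -1.565, 0.106]},
    {"travel": [0.118, 0.0095, -0.031], "dr": [-0.086, -1.565, 0.106]},
    {"travel": [0.118, 0.0095, -0.031], "dr": [-0.086, -1.565, 0.106]},
    {"travel": [0.118, 0.0095, -0.031], "dr": [-0.086, -1.565, 0.106]},
    {"travel": [0.118, 0.0095, -0.031], "dr": [-0.086, -1.565, 0.106]},
  ],
)

```text
time_s: 16.05
position: [503.9, -233.0, 110.6]
tcp_rot: [1.718, 1.652, -0.832]
ft_force: [0.7, 0.7, -0.9]
width: 44.6
gripper_force: 61.7
```

```bash
python3 - <<'E'
from plan import *
np.set_printoptions(precision=3,suppress=True)
st=manip.get_state(); R0=Ro.from_rotvec(st['tcp_rot']).as_matrix(); print(st['joints'],st['position'],R0[:,2],st['width'])
bT=np.array([44.9,.4,24.7]); b=R0@bT+st['position']; print('base',b); print('down',R0.T@[0,0,-1])
go(np.array([505,-225,4])-R0@bT,upright(-87.1,0,0,0)@lyingR(-87.1,38,5))
s=snap('wrist'); hsv=cv2.cvtColor(s['color'],cv2.COLOR_BGR2HSV); t=np.linspace(0,6.28,37)
p=np.array([proj(s,b+[23*np.cos(x),23*np.sin(x),0]) for x in t]); print('pred base edge',p.min(0),p.max(0))
m=((hsv[...,1]<70)&(hsv[...,2]>60)).astype(np.uint8); 
for r in range(150,400,25):
    q=np.flatnonzero(m[r,230:410])+230; print(r,(q.min(),q.max(),len(q)) if len(q) else None)
q=np.flatnonzero(m[100:400,325])+100; print('col325',q.min() if len(q) else None)
E
```

```text
[-0.8    1.104  0.981  2.06   0.122  0.441 -0.276] [ 503.86  -233.018  110.589] [-0.029 -0.785 -0.618] 44.622510066296144
base [ 504.673 -224.685   60.03 ]
down [ 0.786 -0.002  0.618]
t 16.1 travel [0.0438, 0.0002, 0.0349] dr [0.0002, -0.0035, -0.0023] n 1.1
pred base edge [264.178 163.344] [381.692 218.05 ]
150 None
175 (np.int64(274), np.int64(369), 96)
200 (np.int64(265), np.int64(379), 115)
225 (np.int64(263), np.int64(380), 118)
250 (np.int64(262), np.int64(382), 121)
275 (np.int64(260), np.int64(409), 150)
300 (np.int64(235), np.int64(409), 152)
325 (np.int64(231), np.int64(409), 156)
350 (np.int64(230), np.int64(409), 144)
375 (np.int64(254), np.int64(389), 136)
col325 164
```

The mug's silhouette matches the prediction to about 1 px, so it is upright. I'll lower it to the table.

arm_command(
  rows=[
    {"travel": [0.014, 0, 0.011], "dr": [0, -0.003, -0.002]},
    {"travel": [0.028, 0, 0.022], "dr": [0, -0.003, -0.002]},
    {"travel": [0.038, 0, 0.03], "dr": [0, -0.003, -0.002]},
    {"travel": [0.042, 0, 0.033], "dr": [0, -0.003, -0.002]},
    {"travel": [0.0445, 0, 0.035], "dr": [0, -0.003, -0.002]},
    {"travel": [0.0455, 0, 0.0358], "dr": [0, -0.003, -0.002]},
    {"travel": [0.0455, 0, 0.0358], "dr": [0, -0.003, -0.002]},
  ],
)

```text
time_s: 16.8
position: [504.2, -232.3, 52.4]
tcp_rot: [1.71, 1.653, -0.837]
ft_force: [-0.9, -0.6, -1.1]
width: 44.5
gripper_force: 61.7
```

arm_command(
  rows=[
    {"travel": [0.0008, 0, 0.0006], "dr": [0, 0, 0]},
    {"travel": [0.0016, 0, 0.0012], "dr": [0, 0, 0]},
    {"travel": [0.0016, 0, 0.0012], "dr": [0, 0, 0]},
  ],
)

```text
time_s: 17.1
position: [504.2, -232.2, 50.3]
tcp_rot: [1.71, 1.653, -0.838]
ft_force: [0.9, 2.4, 1.5]
width: 44.5
gripper_force: 62.0
```

arm_command(
  rows=[
    {"travel": [0.0006, 0, 0.0005], "dr": [0, 0, 0]},
    {"travel": [0.0006, 0, 0.0005], "dr": [0, 0, 0]},
  ],
)

```text
time_s: 17.3
position: [504.2, -232.6, 50.3]
tcp_rot: [1.709, 1.652, -0.838]
ft_force: [-1.8, 7.4, 15.0]
width: 44.6
gripper_force: 63.1
```

arm_command(
  claw=1,
  rows=[
    {"travel": [0, 0, 0], "dr": [0, 0, 0]},
    {"travel": [0, 0, 0], "dr": [0, 0, 0]},
    {"travel": [0, 0, 0], "dr": [0, 0, 0]},
    {"travel": [0, 0, 0], "dr": [0, 0, 0]},
    {"travel": [0, 0, 0], "dr": [0, 0, 0]},
    {"travel": [0, 0, 0], "dr": [0, 0, 0]},
    {"travel": [0, 0, 0], "dr": [0, 0, 0]},
    {"travel": [0, 0, 0], "dr": [0, 0, 0]},
  ],
)

```text
time_s: 18.1
position: [504.0, -232.3, 49.3]
tcp_rot: [1.71, 1.653, -0.838]
ft_force: [-0.5, -0.9, 0.3]
width: 85.6
gripper_force: 0.0
```

arm_command(
  rows=[
    {"travel": [0, 0, -0.03], "dr": [0, 0, 0]},
    {"travel": [0, 0, -0.07], "dr": [0, 0, 0]},
    {"travel": [0, 0, -0.12], "dr": [0, 0, 0]},
    {"travel": [-0.07, 0, -0.17], "dr": [0, 0, 0]},
    {"travel": [-0.12, 0, -0.17], "dr": [0, 0, 0]},
    {"travel": [-0.12, 0, -0.17], "dr": [0, 0, 0]},
    {"travel": [-0.12, 0, -0.17], "dr": [0, 0, 0]},
  ],
)

```text
time_s: 18.8
position: [506.2, -173.5, 251.5]
tcp_rot: [1.714, 1.649, -0.834]
ft_force: [0.5, 0.6, -1.5]
width: 85.4
gripper_force: 0.0
```

```bash
python3 - <<'E'
from plan import *
np.set_printoptions(precision=3,suppress=True)
st=manip.get_state(); print(st['joints'],st['position'],st['ft_force'])
def vert(az):
    a=np.radians(az); y=np.array([np.cos(a),np.sin(a),0]); z=np.array([0,0,-1.]); return np.c_[np.cross(y,z),y,z]
for az in (97,75,-83): print(az); go([505,-225,230],vert(az))
for cam,rois in (('top',[(280,180,470,330)]),):
    s=snap(cam); hsv=cv2.cvtColor(s['color'],cv2.COLOR_BGR2HSV); m=((hsv[...,1]<70)&(hsv[...,2]>90)).astype(np.uint8)
    for X in ([505,-225,0],[505,-225,110],[484.5,66,76]): print(proj(s,X))
    n,l,stt,c=cv2.connectedComponentsWithStats(m)
    for i in range(1,n):
        if stt[i,4]>150 and stt[i,1]<330: print(stt[i],c[i])
E
```

```text
[-0.994  0.874  1.143  1.999  0.198  0.752 -0.203] [ 506.23  -173.463  251.529] [ 0.517  0.579 -1.486]
97
t 18.8 travel [-0.0147, 0.0006, 0.0539] dr [-0.7778, 0.6675, -1.5979] n 12.7
75
t 18.8 travel [-0.0147, 0.0006, 0.0539] dr [-0.6063, 0.7659, -1.2476] n 10.6
-83
t 18.8 travel [-0.0147, 0.0006, 0.0539] dr [0.6406, 0.7465, 1.3052] n 10.9
[384.972 238.983]
[390.719 229.085]
[231.637 248.652]
[    0     0   274   329 45338] [ 88.588 160.056]
[155 160  14  21 178] [161.848 169.011]
[276 180  10  36 168] [281.143 197.101]
[333 200  18  18 255] [341.392 208.576]
[374 217  29  40 796] [388.642 234.51 ]
[ 213  231   50   38 1157] [233.553 250.412]
[   0  298   30   70 1251] [ 10.751 334.526]
[348 301  19  20 220] [357.164 310.495]
[397 329  40  37 476] [415.775 347.729]
```

Both mugs stand. I'll move to vertical above the tall mug with the closing line at azimuth 97°, clear of its handle.

arm_command(
  rows=[
    {"travel": [-0.0147, 0.0006, 0.0539], "dr": [-0.778, 0.6675, -1.598]},
    {"travel": [-0.0147, 0.0006, 0.0539], "dr": [-0.778, 0.6675, -1.598]},
    {"travel": [-0.0147, 0.0006, 0.0539], "dr": [-0.778, 0.6675, -1.598]},
    {"travel": [-0.0147, 0.0006, 0.0539], "dr": [-0.778, 0.6675, -1.598]},
    {"travel": [-0.0147, 0.0006, 0.0539], "dr": [-0.778, 0.6675, -1.598]},
    {"travel": [-0.0147, 0.0006, 0.0539], "dr": [-0.778, 0.6675, -1.598]},
    {"travel": [-0.0147, 0.0006, 0.0539], "dr": [-0.778, 0.6675, -1.598]},
    {"travel": [-0.0147, 0.0006, 0.0539], "dr": [-0.778, 0.6675, -1.598]},
    {"travel": [-0.0147, 0.0006, 0.0539], "dr": [-0.778, 0.6675, -1.598]},
    {"travel": [-0.0147, 0.0006, 0.0539], "dr": [-0.778, 0.6675, -1.598]},
    {"travel": [-0.0147, 0.0006, 0.0539], "dr": [-0.778, 0.6675, -1.598]},
    {"travel": [-0.0147, 0.0006, 0.0539], "dr": [-0.778, 0.6675, -1.598]},
    {"travel": [-0.0147, 0.0006, 0.0539], "dr": [-0.778, 0.6675, -1.598]},
    {"travel": [-0.0147, 0.0006, 0.0539], "dr": [-0.778, 0.6675, -1.598]},
    {"travel": [-0.0147, 0.0006, 0.0539], "dr": [-0.778, 0.6675, -1.598]},
    {"travel": [-0.0147, 0.0006, 0.0539], "dr": [-0.778, 0.6675, -1.598]},
    {"travel": [-0.0147, 0.0006, 0.0539], "dr": [-0.778, 0.6675, -1.598]},
    {"travel": [-0.0147, 0.0006, 0.0539], "dr": [-0.778, 0.6675, -1.598]},
    {"travel": [-0.0147, 0.0006, 0.0539], "dr": [-0.778, 0.6675, -1.598]},
  ],
)

```text
time_s: 20.75
position: [505.1, -222.9, 227.0]
tcp_rot: [0.196, -3.131, 0.002]
ft_force: [-0.7, 0.5, 0.3]
width: 85.3
gripper_force: 0.0
```

```bash
cat >> plan.py <<'E'
def vert(az):
    a=np.radians(az); y=np.array([np.cos(a),np.sin(a),0]); z=np.array([0,0,-1.]); return np.c_[np.cross(y,z),y,z]
E
python3 - <<'E'
from plan import *
np.set_printoptions(precision=3,suppress=True)
st=manip.get_state(); print(st['joints'],st['position'],st['ft_force'])
s=snap('wrist','w7.png'); print('cam',-s['R'].T@s['t'])
for X in ([505,-225,110],[528,-225,110],[482,-225,110],[505,-248,110],[505,-202,110],[505+47*np.cos(np.radians(-153)),-225+47*np.sin(np.radians(-153)),98]): print(proj(s,X).round())
go([505,-225,130],vert(97)); go([505,-225,85],vert(97))
E
```

```text
[ 0.23   0.414  0.103  1.801 -0.048  0.932  2.049] [ 505.122 -222.885  226.968] [-0.738  0.529  0.305]
cam [ 430.568 -232.277  368.159]
[319. 235.]
[315. 269.]
[324. 200.]
[283. 231.]
[355. 240.]
[293. 162.]
t 20.8 travel [0.0, -0.002, 0.097] dr [-0.0009, -0.0042, 0.003] n 1.9
t 20.8 travel [-0.0002, -0.0019, 0.142] dr [-0.0009, -0.0042, 0.003] n 2.8
```

View pics/w7.png

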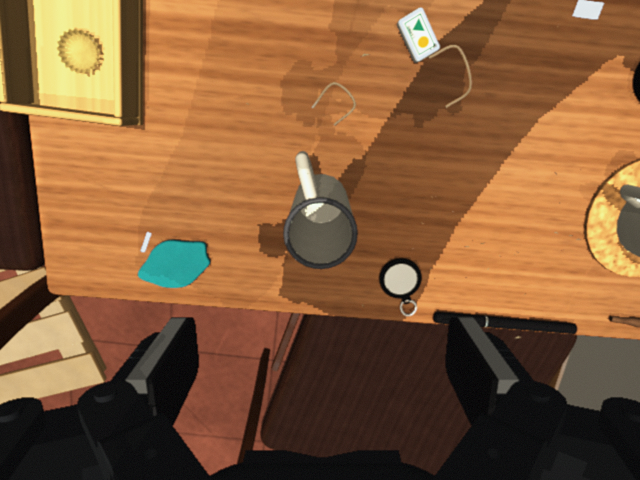

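The tall mug's rim is centred at (320,233) against a predicted (319,235), and its handle is at (303,160). I'll descend and grip.

arm_command(
  rows=[
    {"travel": [0, -0.002, 0.04], "dr": [-0.001, -0.004, 0.003]},
    {"travel": [0, -0.002, 0.08], "dr": [-0.001, -0.004, 0.003]},
    {"travel": [0, -0.002, 0.11], "dr": [-0.001, -0.004, 0.003]},
    {"travel": [0, -0.002, 0.13], "dr": [-0.001, -0.004, 0.003]},
    {"travel": [0, -0.002, 0.142], "dr": [-0.001, -0.004, 0.003]},
    {"travel": [0, -0.002, 0.142], "dr": [-0.001, -0.004, 0.003]},
    {"travel": [0, -0.002, 0.142], "dr": [-0.001, -0.004, 0.003]},
  ],
)

```text
time_s: 21.5
position: [505.2, -225.6, 85.6]
tcp_rot: [-0.191, 3.135, -0.0]
ft_force: [0.2, -0.5, 1.1]
width: 85.6
gripper_force: 0.0
```

arm_command(
  claw=0,
  rows=[
    {"travel": [0, 0, 0], "dr": [0, 0, 0]},
    {"travel": [0, 0, 0], "dr": [0, 0, 0]},
    {"travel": [0, 0, 0], "dr": [0, 0, 0]},
    {"travel": [0, 0, 0], "dr": [0, 0, 0]},
    {"travel": [0, 0, 0], "dr": [0, 0, 0]},
    {"travel": [0, 0, 0], "dr": [0, 0, 0]},
    {"travel": [0, 0, 0], "dr": [0, 0, 0]},
    {"travel": [0, 0, 0], "dr": [0, 0, 0]},
    {"travel": [0, 0, 0], "dr": [0, 0, 0]},
    {"travel": [0, 0, 0], "dr": [0, 0, 0]},
  ],
)

```text
time_s: 22.5
position: [505.4, -225.4, 85.9]
tcp_rot: [-0.191, 3.135, -0.0]
ft_force: [-2.4, 3.7, 12.4]
width: 43.9
gripper_force: 59.8
```

arm_command(
  rows=[
    {"travel": [0, 0, -0.02], "dr": [0, 0, 0]},
    {"travel": [0, 0, -0.06], "dr": [0, 0, 0]},
    {"travel": [0, 0, -0.1], "dr": [0, 0, 0]},
    {"travel": [0, 0, -0.15], "dr": [0, 0, 0]},
    {"travel": [0, 0, -0.15], "dr": [0, 0, 0]},
    {"travel": [0, 0, -0.15], "dr": [0, 0, 0]},
  ],
)

```text
time_s: 23.1
position: [505.1, -225.6, 236.0]
tcp_rot: [-0.191, 3.134, -0.001]
ft_force: [-0.7, 1.4, -1.3]
width: 44.1
gripper_force: 61.9
```

```bash
python3 - <<'E'
from plan import *
st=manip.get_state(); print(st['joints'].round(2),st['position'],st['width'])
go([484.5,66,250],vert(12)); go([484.5,-40,250],vert(55))
s=snap('wrist'); hsv=cv2.cvtColor(s['color'],cv2.COLOR_BGR2HSV)
# wide mug measured from top view taken before, with arm out of view
import pickle
s=snap('top'); hsv=cv2.cvtColor(s['color'],cv2.COLOR_BGR2HSV); m=((hsv[...,1]<70)&(hsv[...,2]>90)).astype(np.uint8); m[:, :205]=0; m[:,270:]=0; m[:220]=0; m[280:]=0
n,l,stt,c=cv2.connectedComponentsWithStats(m); print(stt[1:],c[1:])
cs=cv2.inRange(hsv,(18,90,120),(35,255,255)); cs[:,:200]=0;cs[:,280:]=0;cs[:215]=0;cs[290:]=0
k=max(cv2.findContours(cv2.bitwise_or(cs,m*255),0,2)[0],key=cv2.contourArea); print('coaster circ',cv2.minEnclosingCircle(k), proj(s,[484.5,65.7,6]))
E
```

```text
[ 0.23  0.4   0.11  1.79 -0.05  0.95  2.05] [ 505.1123775  -225.57054852  236.02415843] 44.11087460545083
t 23.1 travel [-0.015, 0.2919, -0.0141] dr [0.0007, 0.0018, 1.4832] n 9.9
t 23.1 travel [-0.0021, 0.1867, -0.0141] dr [0.0, 0.0018, 0.7327] n 4.9
[[ 213  231   50   38 1178]] [[233.39898132 250.25721562]]
coaster circ ((237.46546936035156, 253.66712951660156), 27.87346076965332) [237.59668122 253.78595171]
```

arm_command(
  rows=[
    {"travel": [-0.012, 0.05, -0.014], "dr": [0, 0, 0]},
    {"travel": [-0.012, 0.1, -0.014], "dr": [0, 0, 0]},
    {"travel": [-0.012, 0.15, -0.014], "dr": [0, 0, 0]},
    {"travel": [-0.012, 0.18, -0.014], "dr": [0, 0, 0]},
    {"travel": [-0.012, 0.18, -0.014], "dr": [0, 0, 0]},
    {"travel": [-0.012, 0.18, -0.014], "dr": [0, 0, 0]},
  ],
)

```text
time_s: 23.8
position: [494.4, -44.9, 248.0]
tcp_rot: [0.194, -3.133, -0.0]
ft_force: [0.4, -0.8, -0.3]
width: 43.5
gripper_force: 61.9
```

```bash
python3 - <<'E'
from plan import *
np.set_printoptions(precision=1,suppress=True)
s=snap('wrist','w8.png'); st=manip.get_state(); print(st['position'],-s['R'].T@s['t'])
c0=np.array([485.1,66.4,76]); print('rim',proj(s,c0),'base',proj(s,c0-[0,0,70]))
im=s['color']; hsv=cv2.cvtColor(im,cv2.COLOR_BGR2HSV); g=cv2.GaussianBlur(cv2.cvtColor(im,cv2.COLOR_BGR2GRAY),(3,3),0).astype(float)
for th in range(0,360,30):
    u=np.array([np.cos(np.radians(th)),np.sin(np.radians(th)),0]); row=[]
    for r in range(20,47,2):
        p=proj(s,c0+r*u).round().astype(int)
        row.append('%d/%d'%(hsv[p[1],p[0],1],hsv[p[1],p[0],2]) if 0<=p[0]<640 and 0<=p[1]<480 else '-')
    print(th,' '.join(row))
# held tall mug: base prediction
b=st['position']+[0,0,-86]; print('tall base pred',proj(s,b))
E
```

```text
[494.5 -45.9 248.1] [419.5 -54.4 389. ]
rim [469.6 220.8] base [444.2 201.8]
0 53/101 52/103 57/103 56/101 51/100 34/76 5/96 158/210 164/201 163/192 160/209 162/205 160/206 159/205
30 54/99 55/98 57/99 59/100 57/99 52/84 5/101 156/178 163/200 159/207 160/205 165/186 161/198 159/200
60 49/93 49/93 55/93 54/94 59/91 43/65 8/94 142/162 159/191 160/196 162/191 162/187 164/185 165/186
90 55/83 55/83 58/83 49/83 58/83 56/78 8/90 39/110 170/179 169/177 167/177 167/182 167/182 169/181
120 53/82 52/83 49/78 53/77 56/78 52/73 20/100 91/121 166/183 165/182 161/197 161/203 162/209 163/197
150 54/80 54/81 55/79 51/80 54/81 39/65 11/96 146/169 169/192 170/185 167/189 164/201 161/201 162/202
180 10/244 9/246 21/243 56/141 55/79 43/77 15/102 140/216 131/240 132/241 136/241 155/238 138/240 126/240
210 4/244 4/243 5/245 5/244 4/247 15/102 17/90 57/94 50/101 50/102 53/102 55/102 102/143 162/227
240 5/244 4/244 5/244 4/244 5/248 4/69 22/47 52/162 52/175 52/178 50/172 51/174 55/176 55/159
270 19/244 18/243 17/243 20/242 26/243 37/97 29/44 59/74 59/73 51/75 54/75 51/75 76/87 156/124
300 19/244 18/243 27/243 29/150 49/88 14/54 39/52 162/189 162/235 164/159 164/198 167/191 164/154 169/166
330 53/105 52/103 53/102 53/97 60/93 14/88 97/124 145/243 167/198 161/209 156/222 160/201 163/193 163/200
tall base pred [320.4 251.2]
```

The wide rim edge is at about 33 mm in every direction around (485,67), so the centre is confirmed, and its handle is at about azimuth −118°. I'll move above it with a −95° turn.

```bash
python3 - <<'E'
from plan import *
go([485,67,240],vert(2))
E
```

```text
t 23.9 travel [-0.0043, 0.1132, 0.0081] dr [-0.0017, -0.0016, 1.6575] n 11.1
```

arm_command(
  rows=[
    {"travel": [-0.0043, 0.113, 0.008], "dr": [-0.0017, -0.0016, 1.6575]},
    {"travel": [-0.0043, 0.113, 0.008], "dr": [-0.0017, -0.0016, 1.6575]},
    {"travel": [-0.0043, 0.113, 0.008], "dr": [-0.0017, -0.0016, 1.6575]},
    {"travel": [-0.0043, 0.113, 0.008], "dr": [-0.0017, -0.0016, 1.6575]},
    {"travel": [-0.0043, 0.113, 0.008], "dr": [-0.0017, -0.0016, 1.6575]},
    {"travel": [-0.0043, 0.113, 0.008], "dr": [-0.0017, -0.0016, 1.6575]},
    {"travel": [-0.0043, 0.113, 0.008], "dr": [-0.0017, -0.0016, 1.6575]},
    {"travel": [-0.0043, 0.113, 0.008], "dr": [-0.0017, -0.0016, 1.6575]},
    {"travel": [-0.0043, 0.113, 0.008], "dr": [-0.0017, -0.0016, 1.6575]},
    {"travel": [-0.0043, 0.113, 0.008], "dr": [-0.0017, -0.0016, 1.6575]},
    {"travel": [-0.0043, 0.113, 0.008], "dr": [-0.0017, -0.0016, 1.6575]},
    {"travel": [-0.0043, 0.113, 0.008], "dr": [-0.0017, -0.0016, 1.6575]},
    {"travel": [-0.0043, 0.113, 0.008], "dr": [-0.0017, -0.0016, 1.6575]},
    {"travel": [-0.0043, 0.113, 0.008], "dr": [-0.0017, -0.0016, 1.6575]},
    {"travel": [-0.0043, 0.113, 0.008], "dr": [-0.0017, -0.0016, 1.6575]},
  ],
)

```text
time_s: 25.35
position: [485.4, 66.8, 240.8]
tcp_rot: [2.18, 2.26, 0.002]
ft_force: [0.0, 0.2, -0.1]
width: 43.7
gripper_force: 61.8
```

```bash
python3 - <<'E'
from plan import *
np.set_printoptions(precision=1,suppress=True)
go([485,67,175],vert(2)); go([485,67,100],vert(2))
s=snap('wrist'); st=manip.get_state(); print(st['joints'].round(2),st['position'])
hsv=cv2.cvtColor(s['color'],cv2.COLOR_BGR2HSV); 
def prof(c,ths,rs):
  for th in ths:
    u=np.array([np.cos(np.radians(th)),np.sin(np.radians(th)),0]); row=[]
    for r in rs:
        p=proj(s,c+r*u).round().astype(int)
        row.append('%d/%d'%(hsv[p[1],p[0],1],hsv[p[1],p[0],2]) if 0<=p[0]<640 and 0<=p[1]<480 else '-')
    print(th,' '.join(row))
b=st['position']-[0,0,86]; print('tall base',proj(s,b),'wide rim',proj(s,[485,67,76]),'cam',-s['R'].T@s['t'])
print('tall side'); prof(b,range(0,360,45),range(17,31,2))
print('wide rim'); prof(np.array([485,67,76]),range(0,360,45),range(26,42,2))
E
```

```text
t 25.4 travel [0.0002, -0.0005, 0.0658] dr [0.0014, -0.0001, 0.0011] n 1.3
t 25.4 travel [0.0002, -0.0006, 0.1408] dr [0.0014, -0.0001, 0.0011] n 2.8
[-0.5  0.3  0.3  1.9 -0.1  0.9 -0.1] [485.4  66.9 240.8]
tall base [321.8 250.1] wide rim [321.  216.2] cam [482.5 142.3 381.7]
tall side
0 50/117 47/114 53/115 50/108 58/114 155/234 157/229
45 53/116 55/116 49/114 48/116 48/95 50/92 48/85
90 55/120 52/117 46/117 50/182 46/215 45/223 40/233
135 46/217 50/147 51/166 48/191 51/201 47/208 46/212
180 48/192 49/193 50/183 49/167 153/240 164/227 158/234
225 50/189 49/193 50/189 46/182 51/169 54/117 52/118
270 51/119 50/122 53/121 50/96 14/53 12/65 5/51
315 53/121 51/116 55/120 55/120 52/118 54/117 48/117
wide rim
0 50/96 53/92 38/60 0/72 155/202 161/196 161/208 158/208
45 48/196 49/194 47/197 16/65 102/108 162/215 157/228 152/236
90 35/235 37/237 50/216 24/75 18/70 52/117 51/116 44/115
135 44/221 50/173 49/162 14/54 28/63 145/156 163/185 162/200
180 46/210 45/214 45/210 47/190 50/174 51/145 161/216 161/218
225 46/206 51/181 47/188 50/193 47/194 47/190 49/182 48/171
270 51/120 54/119 53/120 54/122 52/123 54/122 51/121 50/123
315 56/118 53/120 52/118 54/119 52/117 51/115 50/113 47/115
```

Aligned to about 1 mm. I'll insert slowly.

arm_command(
  rows=[
    {"travel": [0.001, -0.0005, 0.03], "dr": [0.001, 0, 0.001]},
    {"travel": [0.001, -0.0005, 0.06], "dr": [0.001, 0, 0.001]},
    {"travel": [0.001, -0.0005, 0.072], "dr": [0.001, 0, 0.001]},
    {"travel": [0.001, -0.0005, 0.084], "dr": [0.001, 0, 0.001]},
    {"travel": [0.001, -0.0005, 0.096], "dr": [0.001, 0, 0.001]},
    {"travel": [0.001, -0.0005, 0.108], "dr": [0.001, 0, 0.001]},
    {"travel": [0.001, -0.0005, 0.12], "dr": [0.001, 0, 0.001]},
    {"travel": [0.001, -0.0005, 0.13], "dr": [0.001, 0, 0.001]},
    {"travel": [0.001, -0.0005, 0.137], "dr": [0.001, 0, 0.001]},
    {"travel": [0.001, -0.0005, 0.14], "dr": [0.001, 0, 0.001]},
    {"travel": [0.001, -0.0005, 0.14], "dr": [0.001, 0, 0.001]},
  ],
)

```text
time_s: 26.5
position: [485.0, 68.3, 100.7]
tcp_rot: [2.183, 2.259, 0.001]
ft_force: [-0.3, -0.5, -1.1]
width: 44.0
gripper_force: 61.9
```

arm_command(
  rows=[
    {"travel": [0, 0, 0.001], "dr": [0, 0, 0]},
    {"travel": [0, 0, 0.002], "dr": [0, 0, 0]},
    {"travel": [0, 0, 0.002], "dr": [0, 0, 0]},
    {"travel": [0, 0, 0.002], "dr": [0, 0, 0]},
  ],
)

```text
time_s: 26.9
position: [485.2, 68.4, 99.1]
tcp_rot: [2.183, 2.259, 0.001]
ft_force: [-0.3, 0.3, -0.7]
width: 43.5
gripper_force: 61.9
```

arm_command(
  rows=[
    {"travel": [0, 0, 0.0008], "dr": [0, 0, 0]},
    {"travel": [0, 0, 0.0015], "dr": [0, 0, 0]},
    {"travel": [0, 0, 0.0015], "dr": [0, 0, 0]},
    {"travel": [0, 0, 0.0015], "dr": [0, 0, 0]},
  ],
)

```text
time_s: 27.3
position: [485.1, 68.4, 97.4]
tcp_rot: [2.183, 2.259, 0.001]
ft_force: [0.1, 0.5, -0.6]
width: 43.9
gripper_force: 61.9
```

arm_command(
  rows=[
    {"travel": [0, 0, 0.0006], "dr": [0, 0, 0]},
    {"travel": [0, 0, 0.0012], "dr": [0, 0, 0]},
    {"travel": [0, 0, 0.0012], "dr": [0, 0, 0]},
    {"travel": [0, 0, 0.0012], "dr": [0, 0, 0]},
  ],
)

```text
time_s: 27.7
position: [485.3, 68.3, 96.8]
tcp_rot: [2.183, 2.259, 0.002]
ft_force: [-1.4, -1.4, 13.2]
width: 43.7
gripper_force: 63.3
```

Seated at z≈97 as expected, with 13 N of contact. I'll release and retreat straight up.

arm_command(
  claw=1,
  rows=[
    {"travel": [0, 0, -0.0005], "dr": [0, 0, 0]},
    {"travel": [0, 0, -0.0005], "dr": [0, 0, 0]},
    {"travel": [0, 0, -0.0005], "dr": [0, 0, 0]},
    {"travel": [0, 0, -0.0005], "dr": [0, 0, 0]},
    {"travel": [0, 0, -0.0005], "dr": [0, 0, 0]},
    {"travel": [0, 0, -0.0005], "dr": [0, 0, 0]},
    {"travel": [0, 0, -0.0005], "dr": [0, 0, 0]},
    {"travel": [0, 0, -0.0005], "dr": [0, 0, 0]},
  ],
)

```text
time_s: 28.5
position: [485.1, 68.4, 96.7]
tcp_rot: [2.183, 2.259, 0.001]
ft_force: [-0.4, -0.0, -0.2]
width: 85.4
gripper_force: 0.0
```

arm_command(
  rows=[
    {"travel": [0, 0, -0.02], "dr": [0, 0, 0]},
    {"travel": [0, 0, -0.05], "dr": [0, 0, 0]},
    {"travel": [0, 0, -0.09], "dr": [0, 0, 0]},
    {"travel": [0, 0, -0.13], "dr": [0, 0, 0]},
    {"travel": [0, 0, -0.17], "dr": [0, 0, 0]},
    {"travel": [0, 0, -0.17], "dr": [0, 0, 0]},
    {"travel": [0, 0, -0.17], "dr": [0, 0, 0]},
  ],
)

```text
time_s: 29.2
position: [485.1, 68.5, 267.3]
tcp_rot: [2.182, 2.259, 0.003]
ft_force: [-0.2, 0.8, -0.4]
width: 86.0
gripper_force: 0.0
```

```bash
python3 - <<'E'
from plan import *
s=snap('wrist'); st=manip.get_state(); print(st['position'].round(1))
hsv=cv2.cvtColor(s['color'],cv2.COLOR_BGR2HSV)
def prof(c,ths,rs):
  for th in ths:
    u=np.array([np.cos(np.radians(th)),np.sin(np.radians(th)),0]); row=[]
    for r in rs:
        p=proj(s,np.array(c)+r*u).round().astype(int)
        row.append('%d/%d'%(hsv[p[1],p[0],1],hsv[p[1],p[0],2]) if 0<=p[0]<640 and 0<=p[1]<480 else '-')
    print(th,' '.join(row))
print('tall rim z121'); prof([485,68,121],range(0,360,30),range(17,31,2))
print('tall handle r47 z109'); print([(th,*[int(v) for v in hsv[tuple(proj(s,[485+47*np.cos(np.radians(th)),68+47*np.sin(np.radians(th)),109]).round().astype(int)[::-1])][1:]]) for th in range(60,150,6)])
print('wide handle r58 z90'); print([(th,*[int(v) for v in hsv[tuple(proj(s,[485+58*np.cos(np.radians(th)),67+58*np.sin(np.radians(th)),84]).round().astype(int)[::-1])][1:]]) for th in range(-150,-80,6)])
E
```

```text
[484.7  68.4 266.4]
tall rim z121
0 48/95 51/90 55/84 14/56 9/55 145/242 125/248
30 56/95 54/90 49/84 17/59 13/58 50/81 34/60
60 50/172 49/173 50/137 4/64 29/62 51/109 54/104
90 48/177 50/178 53/97 19/54 53/101 52/107 59/104
120 51/146 51/145 10/49 31/58 53/102 50/102 50/97
150 57/98 38/67 15/51 47/87 55/79 56/78 53/62
180 49/98 16/63 18/56 52/79 12/62 161/195 156/237
210 56/96 12/63 9/54 141/249 140/249 161/225 163/213
240 52/103 17/59 32/64 66/146 66/139 50/158 35/239
270 56/105 30/51 9/56 166/194 166/195 164/194 166/195
300 52/99 47/76 15/52 130/114 164/204 166/194 165/188
330 52/94 55/97 17/44 15/52 163/189 161/207 161/211
tall handle r47 z109
[(60, 161, 182), (66, 161, 201), (72, 164, 174), (78, 158, 231), (84, 164, 198), (90, 165, 206), (96, 164, 149), (102, 51, 184), (108, 44, 150), (114, 165, 172), (120, 165, 172), (126, 162, 154), (132, 166, 134), (138, 169, 131), (144, 167, 154)]
wide handle r58 z90
[(-150, 159, 230), (-144, 166, 211), (-138, 153, 235), (-132, 164, 213), (-126, 167, 195), (-120, 60, 188), (-114, 62, 202), (-108, 160, 217), (-102, 156, 225), (-96, 160, 217), (-90, 166, 208), (-84, 161, 206)]
```

```bash
python3 -c "
from rig import manip
print(manip.job_done())"
```

```text
the job is handed in; nothing more can be done
None
```

The job is handed in after about 29 s of robot time: the wide mug stands on the coaster, and the tall mug is seated inside it, with the handles about 138° apart and the gripper clear. I did not take a final picture to check the bystanders.

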